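# Press the reagent bottle stoppers home, cleanest first

## Robot

A 6-joint arm with a two-finger parallel gripper is mounted at the origin on the work surface. World frame = base frame: x ahead of the robot, y to its left, z up, the work surface at z = 0. Lengths are in m, angles in rad, forces in N, time in s.
With the tool pointing down it reaches from about 0.375 to 0.9 m from the base axis. Payload 3.1 kg.
Tool frame: the origin (TCP) lies on the centre line of the jaws, within the pads' length; the fingertips stand 25 mm ahead of it and the grasp point (between the pads) lies 6 mm ahead of it (manip.tips_ahead is the distance from the TCP to the fingertips, in m); z points along the fingers, y is the direction in which the jaws open and shut (so a half turn about z gives the same grasp; the last joint's range is limited). The gripper opens to 85 mm and grips with 20 to 120 N. Pads are 22 mm wide; open, the fingers measure 114 mm over their backs; the gripper's body (76 mm by 85 mm) begins 54 mm behind the grasp point. The pads swing forward as they close: fully open they stand 13 mm farther back than shut.
Start: joints at [-1.429, 0.527, 1.433, -0, 1.181, -0.178], TCP at [0.197, -0.593, 0.256] pointing down, gripper open.
Joint ranges: [-3.08, 3.08], [-0.75, 2.2], [0.22, 2.44], [-1.43, 4.57], [0, 2.65], [-2.85, 2.85]. Speed limits (rad/s): [2.79, 2.79, 3.14, 3.14, 3.14, 3.14].

## Interface

Orientations are given as a unit quaternion [x, y, z, w].
In Python, from station import manip gives the robot as it stands.
- The arm moves only by the tool play_rows, never from a script. Its argument "steps" is a list that holds one entry, the list of rows, each a list of 6 numbers: the shift along the tool's x, y, z in m, then the turn, a rotation vector about the tool's x, y, z in degrees. In form: [[[x, y, z, rx, ry, rz], ...]]. A call has 1 to 10 rows; each row shifts and turns the commanded pose from where the row before left it, along the tool's axes as they then stand; what a row does not reach is not made up. A row lasts 1/8 s, in which the tool goes at most 62.5 mm and 10.7 degrees, less where a joint would pass 70% of its speed; a pose out of reach is approached as far as the arm can. A call is refused whole if a number of a shift passes 0.0625 or a number of a turn 10.7, either way. A call with a gripper value outside its range is refused whole. "fingers" is the opening, from 0 (shut) to 1 (fully open), set as the call begins (left out, the last holds). The fingers move at their own pace and stop on an object; "squeeze" is the grip in N (left out, the last holds). Time passes only in rows, so rows that do not move let the fingers close. It gives the time, the measured TCP pose, the force and the opening at its end, in the units of the state.
- manip.sense(): the state, without advancing time (a new reading comes with each control period).
- manip.snapshot(name): name is "side" or "top"; returns a dict with "img" (400x640x3 uint8, red, green, blue), "K" (3x3 intrinsics, pixels), "world_from_camera" (4x4, takes a point from camera to world coordinates). Camera axes: x right, y down, z forward; pixel columns grow to the right and rows downward; lengths in m; the calibration is good to about 2 mm. A picture is of the moment at which its call begins. There is no depth.
- manip.sign_off(): hands the job in, once; it reports no verdict.
Trained networks look in a picture, given as the dict that the camera call returned (one of the last four; its "shot" number tells which), for a name from the list of things; names that differ only in an ending like _2 or _b are one class to them, and where a whole thing is asked for, a point or a joint stands for the part that bears it (a point fixed in the world has none). Each returns a list of dicts, best first, with "score" (0 to 1); they miss things now and then, are a little off and sometimes report something else, mostly with a low value. They report only what shows in the picture. A call takes as long as a camera call. They do not tell look-alikes from the thing itself.
- manip.regions_of(label, picture): "pixels" (400x640 bool, what is visible of it) and "rect" ([left, top, right, bottom] in pixels, round what is visible of it).
- manip.pinpoint(label, picture): "point" ([column, row] in pixels: a listed point, or the origin of a listed thing).
The state is a dict: "t": time; "q": joint angles; "qd": joint speeds; "tau": joint torques, N m; "tcp_pos": TCP position; "tool_rot": TCP orientation; "force": force on the tool from outside, world axes, zero at the start; "ft_torque": the same for the moment, N m; "finger_gap": opening from 0.0 (shut) to 1.0 (fully open).
Only numpy, scipy, OpenCV 4.12 (cv2) and the standard library are available. Lean on these libraries where they do the work, as an engineer would, in place of code of your own. Each camera call takes 0.05 s, during which the arm holds its last target.

## Task

The three amber bottles have their stoppers standing proud: working from cleanest to dirtiest, press down the green stopper first, then the yellow, then the red, each gently, until it is fully home on the lip of its bottle. Only press: do not lift, tip or push aside any bottle, and leave the beaker, jar, vial and dish where they stand.

Things in the scene. Friction and masses are not known exactly. Their poses are not given: they have to be found in the camera images.
- bottle_green: loose amber glass reagent bottle with the green stopper, standing on the bench; about 0.4 kg; body 66 mm across, straight up to 92 mm, then a shoulder to a neck 30 mm across with a lip 36 mm across whose upper face is 130 mm above the bench; origin: centre of its underside, z up
- stopper_green (a joint): how far the green push-in stopper has gone down into its bottle, m: 0 = standing 10 mm proud, 0.010 = fully home, head on the lip. It starts at 0 to 0.003 and stays where it is left; it slides against about 4 N of friction, and once home the seat yields only about 0.1 mm per N, so it may read slightly over 0.010
- green_top (a point): centre of the flat upper face of the green stopper's head, a disc 34 mm across and 12 mm thick; the face is 152 mm above the bench at joint 0 and 142 mm when fully home; a narrower white plug shows below the head until it is home. Moves with the stopper
- bottle_yellow: loose amber glass reagent bottle with the yellow stopper, standing on the bench; about 0.4 kg; body 66 mm across, straight up to 92 mm, then a shoulder to a neck 30 mm across with a lip 36 mm across whose upper face is 130 mm above the bench; origin: centre of its underside, z up
- stopper_yellow (a joint): how far the yellow push-in stopper has gone down into its bottle, m: 0 = standing 10 mm proud, 0.010 = fully home, head on the lip. It starts at 0 to 0.003 and stays where it is left; it slides against about 4 N of friction, and once home the seat yields only about 0.1 mm per N, so it may read slightly over 0.010
- yellow_top (a point): centre of the flat upper face of the yellow stopper's head, a disc 34 mm across and 12 mm thick; the face is 152 mm above the bench at joint 0 and 142 mm when fully home; a narrower white plug shows below the head until it is home. Moves with the stopper
- bottle_red: loose amber glass reagent bottle with the red stopper, standing on the bench; about 0.4 kg; body 66 mm across, straight up to 92 mm, then a shoulder to a neck 30 mm across with a lip 36 mm across whose upper face is 130 mm above the bench; origin: centre of its underside, z up
- stopper_red (a joint): how far the red push-in stopper has gone down into its bottle, m: 0 = standing 10 mm proud, 0.010 = fully home, head on the lip. It starts at 0 to 0.003 and stays where it is left; it slides against about 4 N of friction, and once home the seat yields only about 0.1 mm per N, so it may read slightly over 0.010
- red_top (a point): centre of the flat upper face of the red stopper's head, a disc 34 mm across and 12 mm thick; the face is 152 mm above the bench at joint 0 and 142 mm when fully home; a narrower white plug shows below the head until it is home. Moves with the stopper
- beaker: bystander, loose: an empty clear plastic beaker, 76 mm across, 85 mm tall; origin: centre of its underside
- jar: bystander, loose: a white screw-lid jar, 76 mm across, 85 mm tall; origin: centre of its underside
- vial: bystander, loose: a small glass vial with a black cap, 32 mm across, 65 mm tall; origin: centre of its underside
- dish: bystander, loose: an empty shallow glass dish, 100 mm across, 18 mm tall; origin: centre of its underside
There are look-alikes about, which are no part of the job. Leave any turquoise look-alike of the bottle_green alone.

How it is judged:
By the outcome, as a careful person would: the job done as asked, in the order asked, and still so for the second after the job is handed in, with the robot touching nothing.
It also fails if it takes over 61 s, if anything falls off the work surface, if the arm or the gripper's body presses on something with over 40 N, if the wrist force passes 120 N, or if a joint passes its speed limit or range.

## Working session

There is one attempt and no reset: what is moved stays moved. The work goes in short steps, Python scripts to look and compute and a tool call to move; the robot and the scene stay as the last step left them, time stands still between calls to the robot, and variables do not carry over. Pictures are saved under pics/ and viewed, and the job is handed in when it is done.

Besides the shell and the picture viewer there is one more tool, called after ">>>" as name(argument=value, ...), one argument or row to a line, values as JSON. play_rows: Moves the arm, as the interface text tells. Its arguments: {"type":"object","properties":{"steps":{"type":"array"},"fingers":{"type":"number"},"squeeze":{"type":"number"}},"required":["steps"]}

```bash
mkdir -p pics; ls; cat > h.py <<'E'
import numpy as np, cv2
from station import manip
def ray(p,s):
    K=np.array(s["K"]);T=np.array(s["world_from_camera"])
    d=T[:3,:3]@np.linalg.solve(K,[p[0],p[1],1.]); return T[:3,3],d
def atz(p,s,z):
    o,d=ray(p,s); return o+d*(z-o[2])/d[2]
def tri(p1,s1,p2,s2):
    o1,d1=ray(p1,s1);o2,d2=ray(p2,s2)
    A=np.stack([d1,-d2],1);t=np.linalg.lstsq(A,o2-o1,rcond=None)[0]
    a=o1+t[0]*d1;b=o2+t[1]*d2
    return (a+b)/2,np.linalg.norm(a-b)
def proj(X,s):
    K=np.array(s["K"]);T=np.linalg.inv(np.array(s["world_from_camera"]))
    c=K@(T[:3,:3]@np.array(X)+T[:3,3]);return c[:2]/c[2]
def save(s,n): cv2.imwrite(f"pics/{n}.png",s["img"][:,:,::-1])
E
python3 - <<'E'
from h import *
np.set_printoptions(precision=4,suppress=True)
st=manip.sense();print(st)
s=manip.snapshot("side");t=manip.snapshot("top");save(s,"s0");save(t,"t0")
for n in ["green_top","yellow_top","red_top"]:
    for nm,v in(("side",s),("top",t)):
        for r in manip.pinpoint(n,v)[:4]:
            print(n,nm,np.array(r["point"]),round(r["score"],2),atz(r["point"],v,.151))
for n in ["bottle_green","beaker","jar","vial","dish"]:
    for r in manip.pinpoint(n,t)[:3]: print(n,r["point"],r["score"],atz(r["point"],t,0))
E
```

```text
pics
{'t': 0.0, 'q': array([-1.4295,  0.5285,  1.434 ,  0.    ,  1.1814, -0.1785]), 'qd': array([-0.0009,  0.001 , -0.0014, -0.0006,  0.0003, -0.0006]), 'tau': array([  0.0001, -44.2348, -17.8023,  -0.0002,   0.0084,   0.    ]), 'tcp_pos': array([ 0.1964, -0.5926,  0.2553]), 'tool_rot': array([ 0.9872,  0.1592,  0.    , -0.0011]), 'force': array([ 0.8544,  0.5893, -0.0253]), 'ft_torque': array([0.0034, 0.0267, 0.0256]), 'finger_gap': 1.0014035168636173}
green_top side [403.4 188.8] 0.66 [0.3836 0.0118 0.151 ]
green_top side [292.3 147. ] 0.61 [ 0.6095 -0.11    0.151 ]
green_top side [339.6 176.7] 0.55 [ 0.505  -0.0163  0.151 ]
green_top top [364.9 168.9] 0.71 [ 0.6072 -0.1058  0.151 ]
green_top top [322.  221.9] 0.7 [ 0.5004 -0.0162  0.151 ]
green_top top [314.3 278.5] 0.54 [0.3872 0.0013 0.151 ]
yellow_top side [313.1 254.6] 0.67 [0.5413 0.1804 0.151 ]
yellow_top top [229.8 202.7] 0.5 [0.5429 0.1715 0.151 ]
red_top side [335.2 124.7] 0.44 [ 0.5207 -0.2053  0.151 ]
red_top top [417.8 211.8] 0.48 [ 0.5174 -0.2106  0.151 ]
bottle_green [324.9, 221.7] 0.93 [ 0.5055 -0.0208  0.    ]
bottle_green [363.3, 175.7] 0.74 [ 0.6131 -0.114   0.    ]
bottle_green [314.0, 272.2] 0.59 [0.3881 0.0068 0.    ]
beaker [227.3, 145.0] 0.61 [0.6937 0.2102 0.    ]
jar [390.2, 126.6] 0.96 [ 0.7304 -0.1814  0.    ]
vial [200.6, 281.6] 0.67 [0.3706 0.2727 0.    ]
vial [243.0, 206.5] 0.5 [0.545  0.1728 0.    ]
dish [452.2, 288.9] 0.6 [ 0.3446 -0.3132  0.    ]
```

View pics/s0.png

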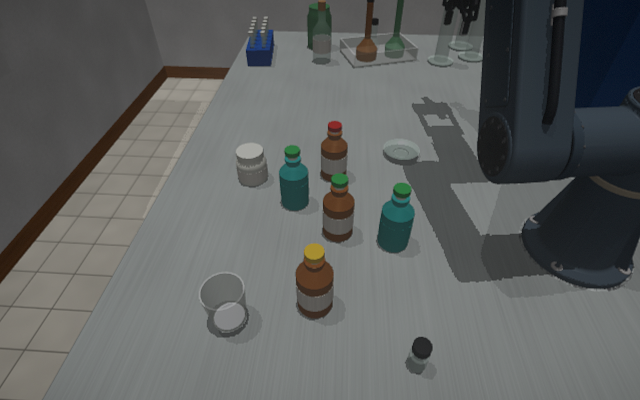

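View pics/t0.png

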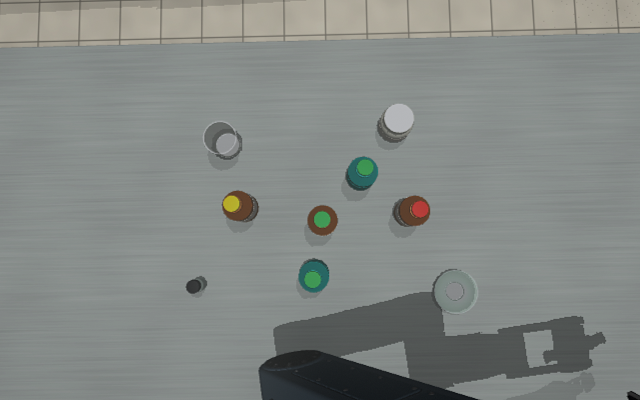

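The amber green-stoppered bottle is at top (322,220) and side (340,178). The turquoise look-alikes are at top (365,168) and (313,279). Yellow is at top (231,204), red at top (420,209). Next I refine the positions with colour centroids in both views.

```bash
python3 - <<'E'
from h import *
np.set_printoptions(precision=4,suppress=True)
print(manip.tips_ahead)
s=manip.snapshot("side");t=manip.snapshot("top")
cand={"green_top":((339.6,176.7),(322,221.9)),"yellow_top":((313,254.6),(229.8,202.7)),"red_top":((335,124.7),(417.8,211.8))}
rng={"green_top":((50,75),),"yellow_top":((22,32),),"red_top":((0,5),(174,180))}
for n,(ps,pt) in cand.items():
    out=[];print(n,"net tri",tri(ps,s,pt,t))
    for v,p in((s,ps),(t,pt)):
        h=cv2.cvtColor(v["img"],cv2.COLOR_RGB2HSV);m=np.zeros(h.shape[:2],np.uint8)
        for a,b in rng[n]: m|=cv2.inRange(h,(a,150,60),(b,255,255))
        w=np.zeros_like(m);cv2.circle(w,tuple(int(x) for x in p),16,255,-1);m&=w
        k,l,stt,c=cv2.connectedComponentsWithStats(m);i=1+np.argmax(stt[1:,4])
        out.append(c[i]);print(" ",stt[i],c[i])
    print("  blob tri (head centre z~.145)",tri(out[0],s,out[1],t),atz(out[0],s,.146),atz(out[1],t,.148))
E
```

```text
0.025
green_top net tri (array([ 0.5027, -0.0162,  0.1509]), np.float64(0.0045867969197290435))
  [332 174  12   9  46] [336.7826 177.7174]
  [318 212   7   2   7] [321.     212.1429]
  blob tri (head centre z~.145) (array([ 0.5154, -0.0143,  0.1501]), np.float64(0.009891948659476407)) [ 0.5105 -0.0188  0.146 ] [ 0.5204 -0.0144  0.148 ]
yellow_top net tri (array([0.5429, 0.1734, 0.1423]), np.float64(0.0014392821003237643))
  [304 244  20  19 291] [313.6976 252.4296]
  [223 195  17  17 221] [231.1403 203.1629]
  blob tri (head centre z~.145) (array([0.5419, 0.1702, 0.144 ]), np.float64(0.0012054235320168138)) [0.5411 0.1719 0.146 ] [0.5422 0.1694 0.148 ]
red_top net tri (array([ 0.5195, -0.2114,  0.1471]), np.float64(0.0037106973073548787))
  [328 121  13   8  79] [334.2532 124.8228]
  [412 201  17  17 219] [419.7763 208.6621]
  blob tri (head centre z~.145) (array([ 0.5236, -0.2163,  0.1438]), np.float64(0.0009328988832492769)) [ 0.5231 -0.2127  0.146 ] [ 0.5239 -0.2154  0.148 ]
```

Green's hue range missed part of the disc, so I fix that with a crop and check.

```bash
python3 - <<'E'
from h import *
np.set_printoptions(precision=4,suppress=True)
s=manip.snapshot("side");t=manip.snapshot("top")
h=cv2.cvtColor(t["img"],cv2.COLOR_RGB2HSV);print(h[220,322],h[220,312],h[218,318]);h2=cv2.cvtColor(s["img"],cv2.COLOR_RGB2HSV);print(h2[180,340],h2[185,340])
out=[]
for v,p,hh in((s,(340,180),h2),(t,(322,220),h)):
    m=cv2.inRange(hh,(50,120,50),(85,255,255));w=np.zeros_like(m);cv2.circle(w,p,16,255,-1);m&=w
    k,l,stt,c=cv2.connectedComponentsWithStats(m);i=1+np.argmax(stt[1:,4]);out.append(c[i]);print(stt[i],c[i])
print(tri(out[0],s,out[1],t),atz(out[0],s,.146),atz(out[1],t,.149))
cr=[cv2.resize(im,(260,260),interpolation=cv2.INTER_CUBIC) for im in [s["img"][160:225,310:375],t["img"][188:253,290:355],s["img"][235:300,280:345]]]
cr2=[cv2.resize(im,(260,260),interpolation=cv2.INTER_CUBIC) for im in [s["img"][110:175,305:370],t["img"][176:241,385:450],t["img"][170:235,200:265]]]
cv2.imwrite("pics/c0.png",np.vstack([np.hstack(cr),np.hstack(cr2)])[:,:,::-1])
E
```

```text
[ 67 148 153] [ 11 130  92] [ 67 145 151]
[ 67 149 118] [ 66 112  59]
[332 174  16  11 142] [339.2746 178.6831]
[314 211  16  16 196] [321.5204 218.8214]
(array([ 0.5062, -0.0152,  0.1469]), np.float64(0.0013606031004196482)) [ 0.5055 -0.0162  0.146 ] [ 0.5068 -0.0153  0.149 ]
```

View pics/c0.png

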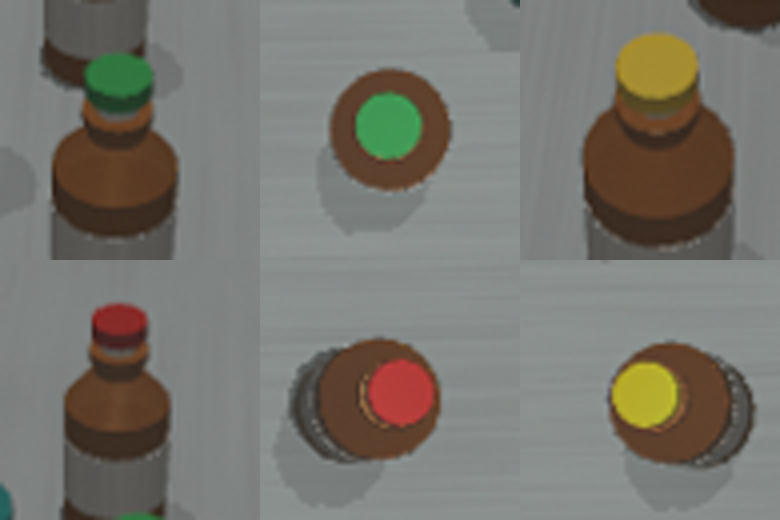

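```bash
cat > d.py <<'E'
import sys
from h import *
from scipy.spatial.transform import Rotation as R
np.set_printoptions(precision=4,suppress=True)
T={"g":(.507,-.0155),"y":(.5412,.1702),"r":(.5236,-.2145)}
st=manip.sense();Rm=R.from_quat(st["tool_rot"])
p=np.array(st["tcp_pos"])
for k,(x,y) in T.items(): print(k,"tool-shift to z=.195:",Rm.inv().apply(np.array([x,y,.195])-p),"r",np.hypot(x,y))
print(st["t"],p,Rm.as_matrix()[:,2],st["force"],st["finger_gap"],st["q"])
E
python3 d.py
```

```text
g tool-shift to z=.195: [ 0.4764 -0.4509  0.0613] r 0.5072368776025655
y tool-shift to z=.195: [ 0.5672 -0.6164  0.0613] r 0.5673318958070311
r tool-shift to z=.195: [ 0.4296 -0.2568  0.0613] r 0.565833199803617
0.85 [ 0.1965 -0.5933  0.2563] [ 0. -0. -1.] [-0.5162  0.5696  0.4678] 1.0014536759047294 [-1.4295  0.5275  1.4327  0.      1.1814 -0.1785]
```

>>> play_rows(
  steps=[
    [[0.01,-0.01,0,0,0,0],[0.02,-0.02,0,0,0,0],[0.03,-0.028,0,0,0,0],[0.03,-0.028,0,0,0,0],[0.03,-0.028,0,0,0,0],[0.03,-0.028,0,0,0,0],[0.03,-0.028,0,0,0,0],[0.03,-0.028,0,0,0,0],[0.03,-0.028,0,0,0,0],[0.03,-0.028,0,0,0,0]],
  ],
  fingers=0,
  squeeze=20,
)

```text
t: 2.1
tcp_pos: [0.3733, -0.2651, 0.2565]
tool_rot: [0.987, 0.159, 0.0, -0.0]
force: [1.0, 0.0, -0.5]
finger_gap: 0.002
```

>>> play_rows(
  steps=[
    [[0.03,-0.028,0,0,0,0],[0.03,-0.028,0,0,0,0],[0.03,-0.028,0,0,0,0],[0.03,-0.028,0,0,0,0],[0.03,-0.028,0,0,0,0],[0.03,-0.028,0,0,0,0],[0.016,-0.019,0,0,0,0],[0.01,-0.01,0,0,0,0],[0,0,0,0,0,0],[0,0,0,0,0,0]],
  ],
)

```text
t: 3.35
tcp_pos: [0.5062, -0.0161, 0.2563]
tool_rot: [0.987, 0.159, -0.0, 0.0]
force: [0.2, 0.1, 0.2]
finger_gap: 0.0
```

```bash
python3 d.py; python3 - <<'E'
from h import *
s=manip.snapshot("side");t=manip.snapshot("top");save(s,"s1");save(t,"t1")
E
```

```text
g tool-shift to z=.195: [ 0.001  -0.0003  0.0613] r 0.5072368776025655
y tool-shift to z=.195: [ 0.0918 -0.1659  0.0612] r 0.5673318958070311
r tool-shift to z=.195: [-0.0457  0.1939  0.0613] r 0.565833199803617
3.35 [ 0.5062 -0.0161  0.2563] [-0.0004 -0.0003 -1.    ] [0.221  0.0942 0.1982] 7.885136484146962e-05 [-0.2525  0.3689  1.7254 -0.0004  1.0476  0.9993]
```

View pics/s1.png

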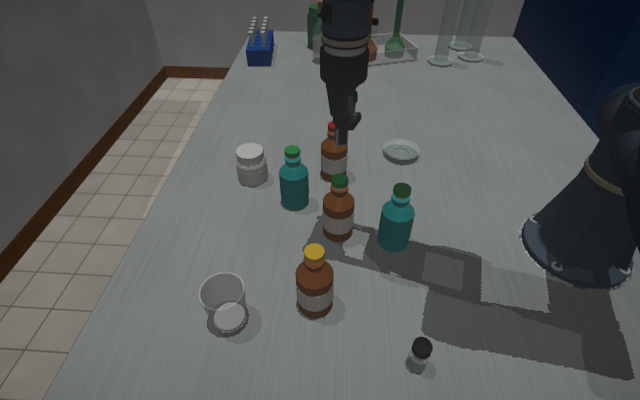

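The shut fingertips are at about (342,142), directly above the green stopper at (340,180). I descend next.

>>> play_rows(
  steps=[
    [[0.001,0,0.01,0,0,0],[0,0,0.015,0,0,0],[0,0,0.015,0,0,0],[0,0,0.015,0,0,0],[0,0,0.01,0,0,0],[0,0,0.006,0,0,0],[0,0,0,0,0,0],[0,0,0,0,0,0]],
  ],
)

```text
t: 4.45
tcp_pos: [0.5079, -0.0153, 0.1857]
tool_rot: [0.987, 0.159, 0.0, 0.0]
force: [1.0, 0.5, 0.3]
finger_gap: 0.003
```

```bash
python3 d.py|head -1; python3 - <<'E'
from h import *
s=manip.snapshot("side");t=manip.snapshot("top")
p=np.array(manip.sense()["tcp_pos"]);print(proj(p-[0,0,.025],s),proj([.507,-.0155,.151],s))
cv2.imwrite("pics/c1.png",np.hstack([cv2.resize(im,(390,390),interpolation=cv2.INTER_CUBIC) for im in [s["img"][135:200,307:372],t["img"][178:258,282:362]]])[:,:,::-1])
E
```

```text
g tool-shift to z=.195: [-0.0009 -0.     -0.0093] r 0.5072368776025655
[338.27153014 173.07570138] [338.57043645 176.90919709]
```

View pics/c1.png

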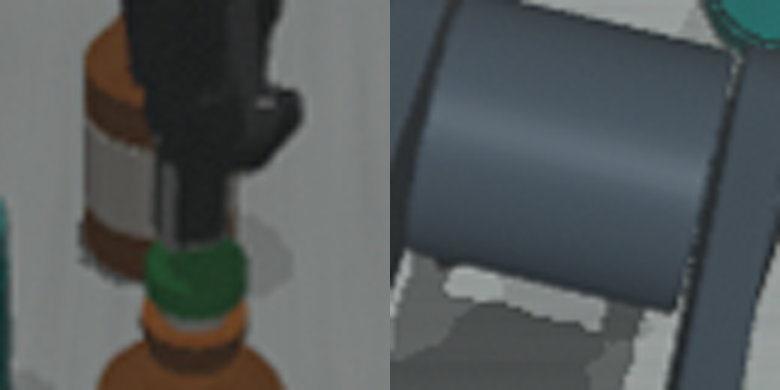

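Tips are centred on the green head. I press slowly now.

>>> play_rows(
  steps=[
    [[0,0,0.003,0,0,0],[0,0,0.003,0,0,0],[0,0,0.002,0,0,0],[0,0,0.0015,0,0,0],[0,0,0.0015,0,0,0],[0,0,0.0015,0,0,0],[0,0,0,0,0,0]],
  ],
)

```text
t: 5.42
tcp_pos: [0.5075, -0.0152, 0.1728]
tool_rot: [0.987, 0.159, -0.0, -0.0]
force: [-1.1, 0.5, 2.8]
finger_gap: -0.001
```

>>> play_rows(
  steps=[
    [[0,0,0.001,0,0,0],[0,0,0.001,0,0,0],[0,0,0.001,0,0,0],[0,0,0,0,0,0]],
  ],
)

```text
t: 5.92
tcp_pos: [0.5075, -0.0152, 0.1696]
tool_rot: [0.987, 0.159, -0.0, -0.0]
force: [-1.4, 0.5, 2.8]
finger_gap: -0.004
```

>>> play_rows(
  steps=[
    [[0,0,0.001,0,0,0],[0,0,0.001,0,0,0],[0,0,0.0005,0,0,0],[0,0,0,0,0,0]],
  ],
)

```text
t: 6.42
tcp_pos: [0.5075, -0.0152, 0.1672]
tool_rot: [0.987, 0.159, -0.0, -0.0]
force: [-0.7, 0.9, 2.5]
finger_gap: -0.001
```

>>> play_rows(
  steps=[
    [[0,0,0.0005,0,0,0],[0,0,0,0,0,0]],
  ],
)

```text
t: 6.68
tcp_pos: [0.5075, -0.0152, 0.1669]
tool_rot: [0.987, 0.159, -0.0, 0.0]
force: [-0.7, -0.1, 3.7]
finger_gap: -0.001
```

>>> play_rows(
  steps=[
    [[0,0,0.0005,0,0,0],[0,0,0,0,0,0]],
  ],
)

```text
t: 6.92
tcp_pos: [0.5076, -0.0152, 0.1667]
tool_rot: [0.987, 0.159, 0.0, 0.0]
force: [-1.3, 0.1, 6.6]
finger_gap: 0.001
```

>>> play_rows(
  steps=[
    [[0,0,0.0005,0,0,0],[0,0,0,0,0,0]],
  ],
)

```text
t: 7.18
tcp_pos: [0.5077, -0.0152, 0.1664]
tool_rot: [0.987, 0.159, 0.0, 0.0]
force: [-2.6, 0.7, 8.7]
finger_gap: 0.001
```

Force rises on the seat at tip height 0.1414, which matches the head being home. I retract and move to yellow.

>>> play_rows(
  steps=[
    [[0,0,-0.003,0,0,0],[0,0,-0.007,0,0,0],[0,0,-0.015,0,0,0],[0,0,-0.02,0,0,0],[0,0,-0.02,0,0,0],[0,0,-0.01,0,0,0],[0,0,-0.005,0,0,0],[0,0,0,0,0,0]],
  ],
)

```text
t: 8.18
tcp_pos: [0.5075, -0.0152, 0.2459]
tool_rot: [0.987, 0.159, 0.0, 0.0]
force: [0.8, -0.4, -0.6]
finger_gap: -0.002
```

>>> play_rows(
  steps=[
    [[0.005,-0.01,0,0,0,0],[0.01,-0.02,0,0,0,0],[0.015,-0.026,0,0,0,0],[0.015,-0.026,0,0,0,0],[0.015,-0.026,0,0,0,0],[0.015,-0.026,0,0,0,0],[0.01,-0.02,0,0,0,0],[0.005,-0.011,0,0,0,0],[0,0,0,0,0,0],[0,0,0,0,0,0]],
  ],
)

```text
t: 9.43
tcp_pos: [0.5408, 0.1692, 0.2456]
tool_rot: [0.987, 0.159, -0.0, 0.0]
force: [0.0, 0.1, 0.7]
finger_gap: 0.001
```

```bash
python3 d.py; python3 - <<'E'
from h import *
s=manip.snapshot("side");t=manip.snapshot("top");save(s,"s2")
cv2.imwrite("pics/c2.png",np.hstack([cv2.resize(im,(390,390),interpolation=cv2.INTER_CUBIC) for im in [s["img"][150:240,307:397],t["img"][178:258,282:362]]])[:,:,::-1])
E
```

```text
g tool-shift to z=.195: [-0.0901  0.1647  0.0507] r 0.5072368776025655
y tool-shift to z=.195: [ 0.0007 -0.0008  0.0506] r 0.5673318958070311
r tool-shift to z=.195: [-0.1368  0.3589  0.0508] r 0.565833199803617
9.425 [0.5408 0.1692 0.2456] [-0.0007 -0.0004 -1.    ] [0.0025 0.1278 0.7265] 0.0013290082141555594 [ 0.1063  0.4623  1.5922 -0.0004  1.0878  1.3578]
```

View pics/c2.png

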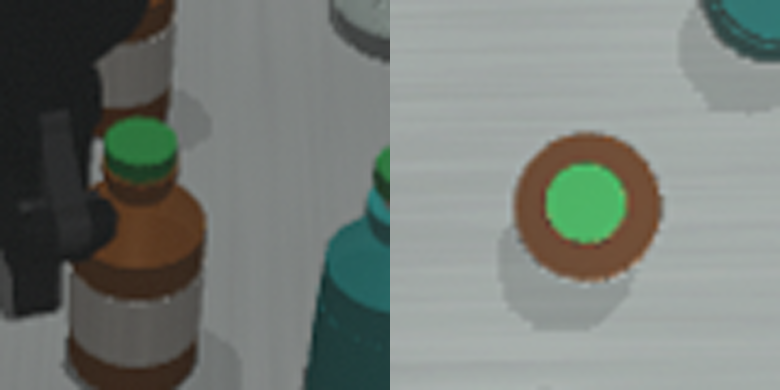

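View pics/s2.png

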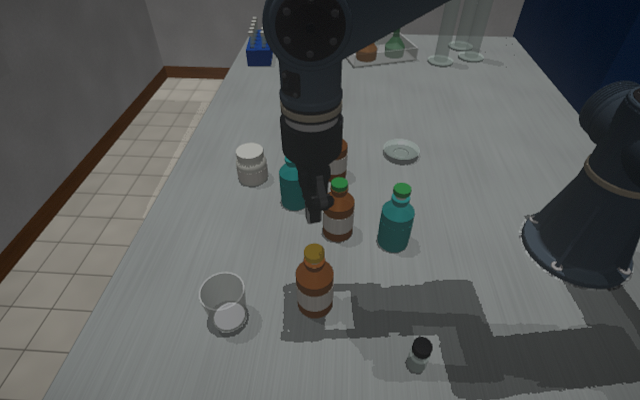

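No white plug shows under the green head now, and that bottle hasn't moved. The tips at (314,218) sit above yellow at (314,253), so I go down.

>>> play_rows(
  steps=[
    [[0.0005,-0.001,0.01,0,0,0],[0,0,0.015,0,0,0],[0,0,0.015,0,0,0],[0,0,0.015,0,0,0],[0,0,0.007,0,0,0],[0,0,0.003,0,0,0],[0,0,0,0,0,0],[0,0,0,0,0,0]],
  ],
)

```text
t: 10.52
tcp_pos: [0.5416, 0.1709, 0.1813]
tool_rot: [0.987, 0.159, 0.001, 0.0]
force: [0.5, 0.2, -0.2]
finger_gap: 0.002
```

>>> play_rows(
  steps=[
    [[0,0,0.002,0,0,0],[0,0,0.0015,0,0,0],[0,0,0.0015,0,0,0],[0,0,0.0015,0,0,0],[0,0,0.0015,0,0,0],[0,0,0,0,0,0]],
  ],
)

```text
t: 11.28
tcp_pos: [0.5413, 0.1709, 0.1729]
tool_rot: [0.987, 0.159, 0.0, -0.0]
force: [-1.4, 0.7, 4.4]
finger_gap: 0.0
```

>>> play_rows(
  steps=[
    [[0,0,0.001,0,0,0],[0,0,0.001,0,0,0],[0,0,0.001,0,0,0],[0,0,0.001,0,0,0],[0,0,0,0,0,0]],
  ],
)

```text
t: 11.9
tcp_pos: [0.5413, 0.1708, 0.1686]
tool_rot: [0.987, 0.159, -0.0, -0.0]
force: [0.1, -0.4, 3.0]
finger_gap: -0.001
```

>>> play_rows(
  steps=[
    [[0,0,0.001,0,0,0],[0,0,0.001,0,0,0],[0,0,0.0005,0,0,0],[0,0,0,0,0,0]],
  ],
)

```text
t: 12.4
tcp_pos: [0.5413, 0.1709, 0.1667]
tool_rot: [0.987, 0.159, 0.0, 0.0]
force: [-2.0, -0.5, 6.5]
finger_gap: -0.001
```

>>> play_rows(
  steps=[
    [[0,0,0.0005,0,0,0],[0,0,0,0,0,0]],
  ],
)

```text
t: 12.65
tcp_pos: [0.5414, 0.1709, 0.1665]
tool_rot: [0.987, 0.159, 0.0, 0.0]
force: [-1.9, 0.0, 7.6]
finger_gap: 0.003
```

Yellow is seated. I retract and move to red.

>>> play_rows(
  steps=[
    [[0,0,-0.003,0,0,0],[0,0,-0.007,0,0,0],[0,0,-0.015,0,0,0],[0,0,-0.02,0,0,0],[0,0,-0.02,0,0,0],[0,0,-0.01,0,0,0],[0,0,-0.005,0,0,0],[0,0,0,0,0,0]],
  ],
)

```text
t: 13.65
tcp_pos: [0.5412, 0.1708, 0.2459]
tool_rot: [0.987, 0.159, 0.0, 0.0]
force: [0.2, 0.2, -0.3]
finger_gap: -0.002
```

>>> play_rows(
  steps=[
    [[-0.005,0.013,0,0,0,0],[-0.01,0.026,0,0,0,0],[-0.0115,0.03,0,0,0,0],[-0.0115,0.03,0,0,0,0],[-0.0115,0.03,0,0,0,0],[-0.0115,0.03,0,0,0,0],[-0.0115,0.03,0,0,0,0],[-0.0115,0.03,0,0,0,0],[-0.0115,0.03,0,0,0,0],[-0.0115,0.03,0,0,0,0]],
  ],
)

```text
t: 14.9
tcp_pos: [0.5265, -0.1294, 0.2451]
tool_rot: [0.987, 0.159, -0.001, -0.0]
force: [0.2, 0.8, -0.0]
finger_gap: -0.0
```

>>> play_rows(
  steps=[
    [[-0.0115,0.03,0,0,0,0],[-0.01,0.026,0,0,0,0],[-0.006,0.016,0,0,0,0],[-0.0035,0.009,0,0,0,0],[0,0,0,0,0,0],[0,0,0,0,0,0]],
  ],
)

```text
t: 15.65
tcp_pos: [0.5233, -0.2134, 0.2457]
tool_rot: [0.987, 0.16, -0.0, -0.0]
force: [-0.5, 0.5, -0.1]
finger_gap: 0.0
```

```bash
python3 d.py; python3 - <<'E'
from h import *
s=manip.snapshot("side");t=manip.snapshot("top");save(s,"s3")
cv2.imwrite("pics/c3.png",np.hstack([cv2.resize(im,(390,390),interpolation=cv2.INTER_CUBIC) for im in [s["img"][235:325,270:360],t["img"][165:245,200:280]]])[:,:,::-1])
E
```

```text
g tool-shift to z=.195: [ 0.0469 -0.1929  0.0508] r 0.5072368776025655
y tool-shift to z=.195: [ 0.1379 -0.3583  0.051 ] r 0.5673318958070311
r tool-shift to z=.195: [-0.0001  0.0012  0.0507] r 0.565833199803617
15.65 [ 0.5233 -0.2134  0.2457] [-0.0005  0.0007 -1.    ] [-0.4616  0.5018 -0.1176] 0.000476721953692102 [-0.585   0.4601  1.5961  0.0004  1.0862  0.665 ]
```

View pics/c3.png

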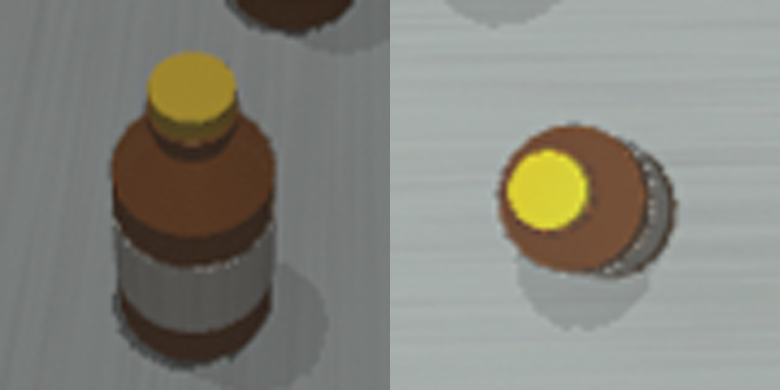

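View pics/s3.png

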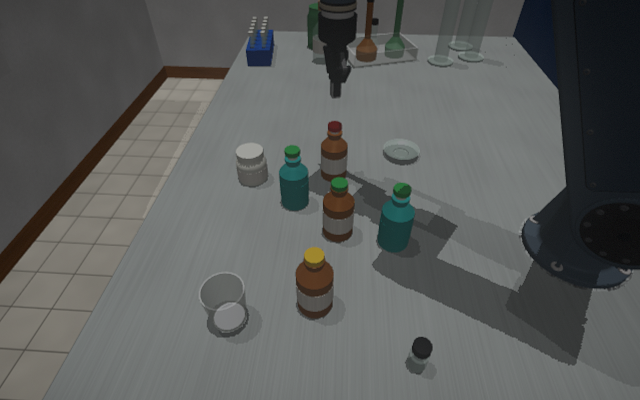

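The yellow head is down on its lip with no white plug showing. The tips at (335,95) are above red at (335,128), so I press red next.

>>> play_rows(
  steps=[
    [[0,0.001,0.01,0,0,0],[0,0,0.015,0,0,0],[0,0,0.015,0,0,0],[0,0,0.015,0,0,0],[0,0,0.007,0,0,0],[0,0,0.003,0,0,0],[0,0,0,0,0,0],[0,0,0,0,0,0]],
  ],
)

```text
t: 16.75
tcp_pos: [0.5241, -0.2155, 0.1813]
tool_rot: [0.987, 0.159, 0.0, 0.0]
force: [-0.8, 0.3, 0.2]
finger_gap: 0.0
```

>>> play_rows(
  steps=[
    [[0,0,0.002,0,0,0],[0,0,0.0015,0,0,0],[0,0,0.0015,0,0,0],[0,0,0.0015,0,0,0],[0,0,0.0015,0,0,0],[0,0,0,0,0,0]],
  ],
)

```text
t: 17.5
tcp_pos: [0.5238, -0.2152, 0.173]
tool_rot: [0.987, 0.159, 0.0, 0.0]
force: [0.0, -0.1, 4.5]
finger_gap: 0.003
```

>>> play_rows(
  steps=[
    [[0,0,0.001,0,0,0],[0,0,0.001,0,0,0],[0,0,0.001,0,0,0],[0,0,0.001,0,0,0],[0,0,0,0,0,0]],
  ],
)

```text
t: 18.12
tcp_pos: [0.5238, -0.2152, 0.1686]
tool_rot: [0.987, 0.159, -0.0, -0.0]
force: [-1.1, -0.2, 3.6]
finger_gap: 0.001
```

>>> play_rows(
  steps=[
    [[0,0,0.001,0,0,0],[0,0,0.001,0,0,0],[0,0,0.0005,0,0,0],[0,0,0,0,0,0]],
  ],
)

```text
t: 18.62
tcp_pos: [0.5238, -0.2153, 0.1667]
tool_rot: [0.987, 0.159, 0.0, 0.0]
force: [-1.4, 0.5, 6.9]
finger_gap: 0.004
```

>>> play_rows(
  steps=[
    [[0,0,0.0005,0,0,0],[0,0,0,0,0,0]],
  ],
)

```text
t: 18.88
tcp_pos: [0.5238, -0.2153, 0.1665]
tool_rot: [0.987, 0.159, 0.0, 0.0]
force: [-0.8, 0.8, 8.1]
finger_gap: -0.002
```

>>> play_rows(
  steps=[
    [[0,0,-0.003,0,0,0],[0,0,-0.007,0,0,0],[0,0,-0.015,0,0,0],[0,0,-0.02,0,0,0],[0,0,-0.02,0,0,0],[0,0,-0.01,0,0,0],[0,0,-0.005,0,0,0],[0,0,0,0,0,0]],
  ],
)

```text
t: 19.88
tcp_pos: [0.5237, -0.2152, 0.2459]
tool_rot: [0.987, 0.159, 0.0, 0.0]
force: [-0.7, -0.2, -0.1]
finger_gap: -0.002
```

>>> play_rows(
  steps=[
    [[-0.015,0.01,0,0,0,0],[-0.03,0.02,0,0,0,0],[-0.04,0.025,0,0,0,0],[-0.04,0.025,0,0,0,0],[-0.03,0.025,0,0,0,0],[-0.02,0.025,0,0,0,0],[-0.01,0.02,0,0,0,0],[0,0.01,0,0,0,0],[0,0,0,0,0,0],[0,0,0,0,0,0]],
  ],
)

```text
t: 21.12
tcp_pos: [0.3988, -0.424, 0.2456]
tool_rot: [0.987, 0.16, -0.0, -0.001]
force: [0.4, -0.2, -0.1]
finger_gap: -0.003
```

```bash
python3 - <<'E'
from h import *
np.set_printoptions(precision=4,suppress=True)
s=manip.snapshot("side");t=manip.snapshot("top");save(s,"s4");save(t,"t4")
for n,z in [("bottle_green",0),("bottle_yellow",0),("bottle_red",0),("beaker",0),("jar",0),("vial",0),("dish",0)]:
    for r in manip.pinpoint(n,t)[:3]: print(n,r["point"],round(r["score"],2),atz(r["point"],t,z))
a=cv2.imread("pics/s0.png");b=cv2.imread("pics/s4.png")
im=[s["img"][165:230,305:370],s["img"][235:300,280:345],s["img"][110:175,305:370]]
r1=np.hstack([cv2.resize(i,(260,260),interpolation=cv2.INTER_CUBIC) for i in im])[:,:,::-1]
im=[a[165:230,305:370],a[235:300,280:345],a[110:175,305:370]]
r2=np.hstack([cv2.resize(i,(260,260),interpolation=cv2.INTER_CUBIC) for i in im])
cv2.imwrite("pics/c4.png",np.vstack([r1,r2]));print(manip.sense()["t"],manip.sense()["force"])
E
```

```text
bottle_green [360.5, 174.2] 0.83 [ 0.6168 -0.1075  0.    ]
bottle_green [325.4, 218.6] 0.82 [ 0.5128 -0.0221  0.    ]
bottle_green [313.1, 273.2] 0.65 [0.3858 0.0089 0.    ]
bottle_yellow [242.9, 208.1] 0.57 [0.5412 0.173  0.    ]
bottle_red [407.5, 214.2] 0.82 [ 0.5197 -0.2157  0.    ]
jar [390.6, 128.0] 0.7 [ 0.7269 -0.1822  0.    ]
vial [201.7, 280.2] 0.8 [0.3738 0.2702 0.    ]
dish [391.7, 126.6] 0.63 [ 0.7303 -0.185   0.    ]
dish [451.1, 292.6] 0.57 [ 0.3362 -0.3103  0.    ]
21.575 [-0.157  -0.6381 -0.6092]
```

View pics/c4.png

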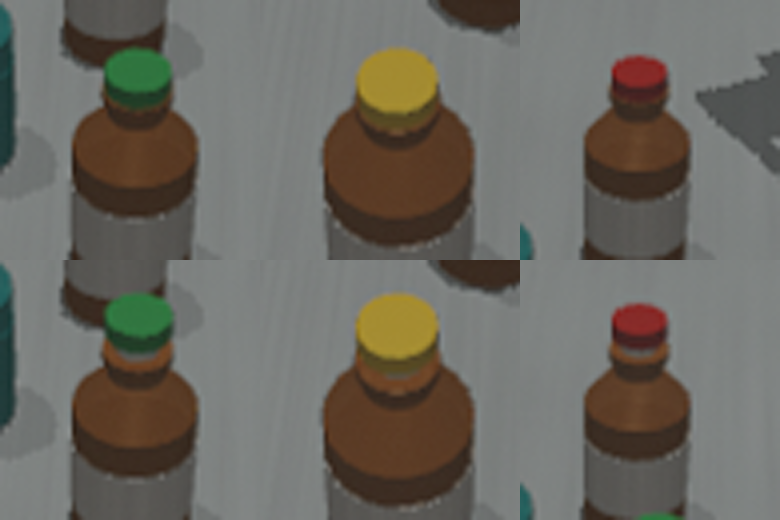

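View pics/t4.png

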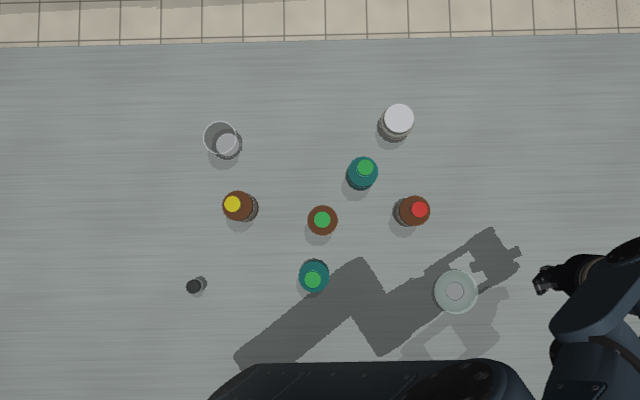

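Compared with the first pictures, all three heads are down on their lips with no white plug showing. Bottles, bystanders and look-alikes are at the same pixels, and the arm is clear. I hand the job in.

```bash
python3 -c "
from station import manip
print(manip.sign_off())"
```

```text
the job is handed in; nothing more can be done
None
```

I pressed the green stopper, then the yellow, then the red, each straight down with shut fingers until fully home, and handed the job in at about 21.6 s. No verdict was reported.

- **Seating:** each press slid against about 3–4 N, then rose to 7.6–8.7 N on the seat. The fingertips ended at 0.1414–0.1415 m, just below the nominal 0.142 m for fully home.
- **Final pictures:** no white plug shows under any of the three heads. The bottles, jar, vial, dish, beaker and both turquoise look-alikes stand where they did at the start, and the arm is clear of everything.
- **Checks that disagreed:** the last network pass did not report the beaker, though it shows plainly in the picture. It also gave a false "dish" on the jar. Network points on the other things moved by up to about 9 mm between passes, although nothing moved visibly in the pictures.

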